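# Reset the tripped breakers in order

### The arm

A 6-joint arm with a two-finger parallel gripper is mounted at the origin on a cart in front of the work surface, level with it; the furniture and walls round the work are solid. World frame = base frame: x ahead of the robot, y to its left, z up, the work surface at z = 0. Lengths are in m, angles in rad, forces in N, time in s.
With the tool pointing down it reaches from about 0.425 to 0.95 m from the base axis. Payload 3.5 kg.
Tool frame: the origin (TCP) lies midway between the tips of the shut fingers; the grasp point (between the pads) lies 19 mm behind it; z points along the fingers, y is the line along which they close (so a half turn about z gives the same grasp; the last joint's range is limited). The gripper opens to 85 mm and grips with 20 to 120 N. Pads are 22 mm wide; open, the fingers measure 114 mm over their backs; the gripper's body (76 mm by 85 mm) begins 54 mm behind the grasp point. The pads swing forward as they close: fully open they stand 13 mm farther back than shut.
Start: joints at [-1.409, 0.286, 1.577, -0, 1.279, -0.15], TCP at [0.207, -0.642, 0.231] pointing down, gripper open.
Joint ranges: [-2.77, 2.77], [-0.9, 2.22], [0.21, 2.48], [-1.53, 4.67], [0.24, 2.81], [-2.84, 2.84]. Speed limits (rad/s): [2.79, 2.79, 3.14, 3.14, 3.14, 3.14].

### API

Orientations are given as a unit quaternion [x, y, z, w].
In Python, from plant import ctrl gives the robot as it stands. The module is installed in compiled form; this text tells all that it offers.
- The arm moves only by the shell command python3 -m inch 'ROWS' [FORCE]. ROWS is JSON, a list of rows, each a list of 5 numbers: the closure, from 0 (fully open) to 1 (shut), then the shift along the tool's x, y, z in m, then the turn about the tool's z in degrees. A call has 1 to 5 rows; each row is the pose to reach, as a shift and turn from the pose commanded when the call began, along the tool's axes at that moment; what a row does not reach only later rows make up. A row lasts 1/12 s, in which the tool goes at most 41.7 mm and 7.16 degrees, less where a joint would pass 70% of its speed; a pose out of reach is approached as far as the arm can. A call with a gripper value outside its range is refused whole. The fingers move at their own pace and stop on an object; FORCE is the grip in N (left out, the last holds). Time passes only in rows, so rows that repeat a pose let the fingers close. It gives the time, the measured TCP pose, the force, the opening and the grip force at its end, in the units of the state.
- ctrl.get_state(): the state, without advancing time (a new reading comes with each control period).
- ctrl.read_camera(name): name is "scene" or "top" or "wrist"; returns a dict with "pixels" (480x640x3 uint8, red, green, blue), "depth" (480x640 float32, m along the optical axis (not along the pixel's ray), 0 where there is no reading), "fx", "fy", "cx", "cy" (pixels), "xyz" and "rotation" of the camera in the world; the wrist camera has in their place "mount" (4x4, takes a point from camera to tool coordinates, whose origin is the TCP and whose axes are the flange's). Camera axes: x right, y down, z forward; pixel columns grow to the right and rows downward; lengths in m; the calibration is good to about 2 mm. The wrist camera is an equidistant fisheye: a pixel r from the principal point sees the ray r / f radians off the axis. A picture is of the moment at which its call begins: read the wrist's pose just before it.
- ctrl.sign_off(): hands the job in; it is judged then, once.
Trained networks look in a picture, given as the dict that the camera call returned (one of the last four; its "shot" number tells which), for a name from the list of things; names that differ only in an ending like _2 or _b are one class to them, and where a whole thing is asked for, a point or a joint stands for the part that bears it (a point fixed in the world has none). Each returns a list of dicts, best first, with "score" (0 to 1); they miss things now and then, are a little off and sometimes report something else, mostly with a low value. They report only what shows in the picture. A call takes as long as a camera call.
- ctrl.spot_in(query, picture): "at" ([column, row] in pixels, amid what is visible of it).
- ctrl.tip_of(query, picture): "at" ([column, row] in pixels: a listed point, or the origin of a listed thing).
The state is a dict: "time": time; "qpos": joint angles; "dq": joint speeds; "joint_efforts": joint torques, N m; "eef_pos": TCP position; "tcp_rot": TCP orientation; "contact_force": force on the tool from outside, world axes, zero at the start; "wrist_torque": the same for the moment, N m; "opening": opening from 0.0 (shut) to 1.0 (fully open); "finger_force": force on a finger pad.
Only numpy, scipy, OpenCV 4.12 (cv2) and the standard library are available. Lean on these libraries where they do the work, as an engineer would, in place of code of your own. Each camera call takes 0.05 s, during which the arm holds its last target. There are 200 camera calls.

### The job

The breakers on the four grey boxes have tripped and their black buttons have popped up. With a fingertip, gently press three of them fully in, one after another: first the big round button, then the long bar-shaped one, then the square one; each stays in by itself. Leave the small round button up, do not lift, shove or tip the boxes, and leave the other things on the bench where they are.

Things in the scene. Friction and masses are not known exactly. Their poses are not given: they have to be found in the camera images.
- main_box: loose grey breaker box, largest housing, 90 x 90 mm, 45 mm high, 0.8 kg, with one black button on top: big round button, 42 mm across (bezel 52 mm), in the middle of its top and a cable gland 13 mm out from its +x end. Origin: centre of its underside; z up. Bezel stands 2 mm above the lid.
- main_top (a point): centre of the flat top face of the big round button, 42 mm across (bezel 52 mm); moves with it. About 61 mm above the bench when popped up, 51 mm when fully in.
- main_button (a joint): how far the big round button, 42 mm across (bezel 52 mm) is pushed down, m: 0 = popped up (16 mm above the lid), 0.010 = fully in (6 mm above the lid). Takes about 2.5 N up to there; then the cap yields on a rubber cushion from 3 N, 1 mm per further 2.5 N, at most 3.5 mm (not in this value). No return spring: it stays where it is left.
- bar_box: loose grey breaker box, small housing, 80 (x) x 60 (y) mm, 45 mm high, 0.8 kg, with one black button on top: long narrow bar-shaped button, 14 (x) x 40 (y) mm (bezel 24 x 50 mm), in the middle of its top and a cable gland 13 mm out from its +x end. Origin: centre of its underside; z up. Bezel stands 2 mm above the lid.
- bar_top (a point): centre of the flat top face of the long narrow bar-shaped button, 14 (x) x 40 (y) mm (bezel 24 x 50 mm); moves with it. About 61 mm above the bench when popped up, 51 mm when fully in.
- bar_button (a joint): how far the long narrow bar-shaped button, 14 (x) x 40 (y) mm (bezel 24 x 50 mm) is pushed down, m: 0 = popped up (16 mm above the lid), 0.010 = fully in (6 mm above the lid). Takes about 2.5 N up to there; then the cap yields on a rubber cushion from 3 N, 1 mm per further 2.5 N, at most 3.5 mm (not in this value). No return spring: it stays where it is left.
- square_box: loose grey breaker box, small housing, 80 (x) x 60 (y) mm, 45 mm high, 0.8 kg, with one black button on top: square button, 28 x 28 mm (bezel 38 x 38 mm), in the middle of its top and a cable gland 13 mm out from its +x end. Origin: centre of its underside; z up. Bezel stands 2 mm above the lid.
- square_top (a point): centre of the flat top face of the square button, 28 x 28 mm (bezel 38 x 38 mm); moves with it. About 61 mm above the bench when popped up, 51 mm when fully in.
- square_button (a joint): how far the square button, 28 x 28 mm (bezel 38 x 38 mm) is pushed down, m: 0 = popped up (16 mm above the lid), 0.010 = fully in (6 mm above the lid). Takes about 2.5 N up to there; then the cap yields on a rubber cushion from 3 N, 1 mm per further 2.5 N, at most 3.5 mm (not in this value). No return spring: it stays where it is left.
- small_box: loose grey breaker box, small housing, 80 (x) x 60 (y) mm, 45 mm high, 0.8 kg, with one black button on top: small round button, 20 mm across (bezel 30 mm), in the middle of its top and a cable gland 13 mm out from its +x end. Origin: centre of its underside; z up. Bezel stands 2 mm above the lid.
- small_top (a point): centre of the flat top face of the small round button, 20 mm across (bezel 30 mm); moves with it. About 61 mm above the bench when popped up, 51 mm when fully in.
- small_button (a joint): how far the small round button, 20 mm across (bezel 30 mm) is pushed down, m: 0 = popped up (16 mm above the lid), 0.010 = fully in (6 mm above the lid). Takes about 2.5 N up to there; then the cap yields on a rubber cushion from 3 N, 1 mm per further 2.5 N, at most 3.5 mm (not in this value). No return spring: it stays where it is left.
- pcb_a: bystander: small bare circuit board with parts on it, 34 x 62 x 18 mm, loose; origin at centre of underside
- black_knob: bystander: loose black control knob, 27 mm across, 23 mm high; origin at centre of underside
- pill_bottle: bystander: loose brown bottle with white cap, 41 mm across, 84 mm high; origin at centre of underside
- cream_cap: bystander: loose cream plastic cap, 46 mm across, 18 mm high; origin at centre of underside

How it is judged:
By the outcome, as a careful person would: the job done as asked, in the order asked, and still so for the second after the job is handed in, with the robot touching nothing.
It also fails if it takes over 42 s, if anything falls off the work surface, if the arm or the gripper's body presses on something with over 40 N, if the wrist force passes 120 N, or if a joint passes its speed limit or range.

## Working session

There is one attempt and no reset: what is moved stays moved. The work goes in short steps, Python scripts to look and compute and a shell command to move; the robot and the scene stay as the last step left them, time stands still between calls to the robot, and variables do not carry over. Pictures are saved under pics/ and viewed, at most 10 in all, crops included, and the job is handed in when it is done.

```bash
mkdir -p pics; cat > h.py <<'E'
from plant import ctrl
import numpy as np, cv2
from scipy.spatial.transform import Rotation as R
def world(p,u,v,z=None):
    d=p["depth"]; u0,v0=int(round(u)),int(round(v))
    w=d[max(v0-2,0):v0+3,max(u0-2,0):u0+3]; w=w[w>0]
    Rm=np.array(p["rotation"]); Rm=Rm if Rm.shape==(3,3) else R.from_quat(Rm.ravel()).as_matrix()
    ray=Rm@np.array([(u-p["cx"])/p["fx"],(v-p["cy"])/p["fy"],1]); o=np.array(p["xyz"])
    a=o+ray*np.median(w) if len(w) else None
    b=o+ray*(z-o[2])/ray[2] if z is not None else None
    return a,b
E
python3 - <<'E'
from h import *
np.set_printoptions(precision=4,suppress=True)
s=ctrl.get_state(); print(s["eef_pos"],s["tcp_rot"],s["time"])
for c in ["top","scene"]:
    p=ctrl.read_camera(c); cv2.imwrite(f"pics/{c}1.png",p["pixels"][:,:,::-1])
    for n in ["main_top","bar_top","square_top","small_top"]:
        for r in ctrl.tip_of(n,p)[:2]:
            print(c,n,r["score"],np.array(r["at"]),*world(p,*r["at"],0.061))
    for n in ["pill_bottle","pcb_a","black_knob","cream_cap"]:
        for r in ctrl.spot_in(n,p)[:1]: print(c,n,r["score"],np.array(r["at"]),world(p,*r["at"])[0])
E
```

```text
[ 0.207  -0.6418  0.2299] [ 0.9879  0.1553 -0.     -0.0012] 0.0
top main_top 0.72 [289.4 175.3] [0.6395 0.1796 0.06  ] [0.6391 0.1796 0.061 ]
top bar_top 0.75 [290.2 287.9] [0.447  0.1804 0.0027] [0.4397 0.1784 0.061 ]
top bar_top 0.65 [373.4 270.5] [0.4684 0.0367 0.0588] [0.4681 0.0369 0.061 ]
top square_top 0.72 [231.4 269.2] [0.4727 0.2786 0.0593] [0.4725 0.2783 0.061 ]
top square_top 0.39 [186.  210.3] [0.5805 0.3626 0.047 ] [0.5767 0.3594 0.061 ]
top small_top 0.59 [428.8 179.8] [ 0.6295 -0.0667  0.0588] [ 0.6288 -0.0662  0.061 ]
top small_top 0.5 [293.4 185.2] [0.6215 0.1727 0.0589] [0.6208 0.1726 0.061 ]
top pill_bottle 0.64 [178.5 204.7] [0.5808 0.3677 0.0828]
top pcb_a 0.63 [293.7 287.9] [0.447  0.1741 0.0024]
top black_knob 0.67 [349.7 186.3] [0.6305 0.0706 0.0211]
top cream_cap 0.17 [291.2 289.5] [0.4439 0.1785 0.0044]
scene main_top 0.74 [268. 246.] [0.6381 0.1751 0.0599] [0.6373 0.1759 0.061 ]
scene bar_top 0.54 [370.8 235.8] [0.4794 0.0382 0.0581] [0.478 0.041 0.061]
scene square_top 0.75 [307.3 317. ] [0.471  0.2777 0.0608] [0.4709 0.2778 0.061 ]
scene pill_bottle 0.74 [215.9 331.6] [0.5783 0.3898 0.0701]
scene pcb_a 0.86 [346.9 306.7] [0.4443 0.1883 0.0112]
scene black_knob 0.7 [300.4 231.4] [0.6331 0.0735 0.0223]
scene cream_cap 0.83 [396.7 212.5] [ 0.486  -0.0979  0.0187]
```

View pics/top1.png

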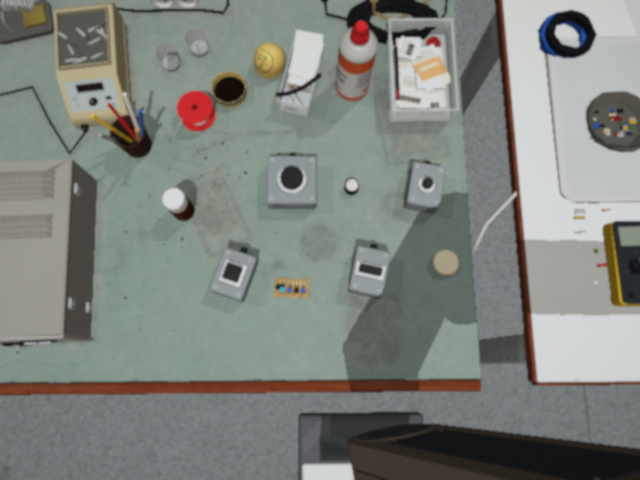

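View pics/scene1.png

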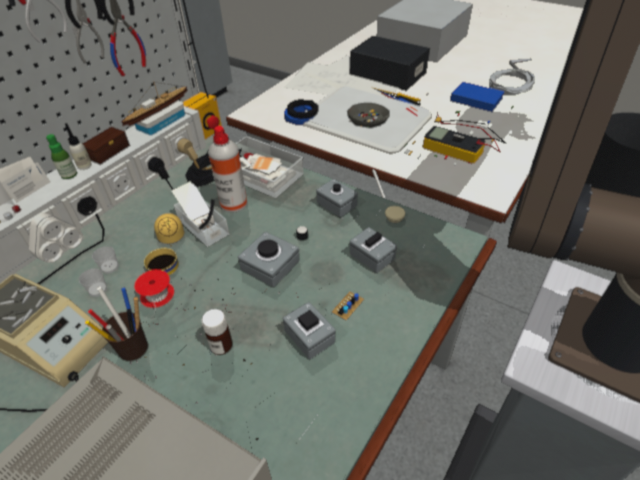

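The top picture shows main at about (291,177), bar at (370,270), square at (233,271) and small at (427,184). The first bar hit, (290,288), is actually the pcb. Next I'll refine the button centres from the dark blobs and get the shifts in tool axes.

```bash
cat >> h.py <<'E'
def shift(t):
    s=ctrl.get_state(); return R.from_quat(s["tcp_rot"]).inv().apply(np.array(t)-s["eef_pos"])
E
python3 - <<'E'
from h import *
np.set_printoptions(precision=4,suppress=True)
p=ctrl.read_camera("top"); g=p["pixels"].max(2)
for n,(u,v) in dict(main=(291,177),bar=(370,270),square=(233,271),small=(427,184)).items():
    k=14; w=(g[v-k:v+k+1,u-k:u+k+1]<60).astype(np.uint8)
    c,l,st,ce=cv2.connectedComponentsWithStats(w)
    for i in range(1,c):
        if st[i,4]>25:
            uv=ce[i]+[u-k,v-k]; print(n,st[i],uv,*world(p,*uv,0.061))
s=ctrl.get_state(); print(R.from_quat(s["tcp_rot"]).as_matrix()); print(shift([.637,.177,.10]))
E
```

```text
main [  5   4  20  21 329] [291.2918 177.1793] [0.6364 0.1763 0.0587] [0.6356 0.1763 0.061 ]
bar [  5   9  19   9 106] [369.8585 269.2547] [0.4706 0.0427 0.0589] [0.4703 0.0429 0.061 ]
square [  5   8  17  15 174] [231.977 272.   ] [0.4679 0.2775 0.0594] [0.4676 0.2773 0.061 ]
small [10  9  9  8 50] [427.   182.52] [ 0.6245 -0.0633  0.0587] [ 0.6238 -0.0628  0.061 ]
[[ 0.9518  0.3068 -0.    ]
 [ 0.3068 -0.9518  0.    ]
 [-0.     -0.     -1.    ]]
[ 0.6606 -0.648   0.1313]
```

```bash
python3 -m inch '[[1,0.026,-0.026,0.004,0],[1,0.053,-0.052,0.007,0],[1,0.079,-0.078,0.011,0],[1,0.106,-0.104,0.014,0],[1,0.132,-0.13,0.018,0]]' 30; python3 -m inch '[[1,0.026,-0.026,0.004,0],[1,0.053,-0.052,0.007,0],[1,0.079,-0.078,0.011,0],[1,0.106,-0.104,0.014,0],[1,0.132,-0.13,0.018,0]]'; python3 -m inch '[[1,0.026,-0.026,0.004,0],[1,0.053,-0.052,0.007,0],[1,0.079,-0.078,0.011,0],[1,0.106,-0.104,0.014,0],[1,0.132,-0.13,0.018,0]]'; python3 -m inch '[[1,0.026,-0.026,0.004,0],[1,0.053,-0.052,0.007,0],[1,0.079,-0.078,0.011,0],[1,0.106,-0.104,0.014,0],[1,0.132,-0.13,0.018,0]]'
python3 -c "from h import *; print(shift([.637,.177,.12]))"
```

```text
time: 1.37
eef_pos: [0.2934, -0.4767, 0.2133]
tcp_rot: [0.988, 0.155, 0.0, 0.0]
contact_force: [0.5, 0.2, -0.6]
opening: 0.298
finger_force: 0.0
time: 1.78
eef_pos: [0.3793, -0.3125, 0.1957]
tcp_rot: [0.988, 0.155, 0.0, 0.0]
contact_force: [0.4, 0.0, 0.0]
opening: 0.002
finger_force: 0.0
time: 2.2
eef_pos: [0.4652, -0.1481, 0.1778]
tcp_rot: [0.988, 0.155, 0.001, 0.0]
contact_force: [0.8, -1.2, 0.1]
opening: 0.0
finger_force: 0.0
time: 2.62
eef_pos: [0.551, 0.0163, 0.1597]
tcp_rot: [0.988, 0.155, 0.001, 0.0]
contact_force: [0.6, 0.3, 1.0]
opening: 0.003
finger_force: 0.0
[ 0.13114862 -0.12651306  0.03972103]
```

```bash
python3 -m inch '[[1,0.026,-0.026,0.008,0],[1,0.052,-0.05,0.016,0],[1,0.078,-0.076,0.024,0],[1,0.105,-0.101,0.032,0],[1,0.131,-0.126,0.04,0]]'; python3 -m inch '[[1,0,0,0.02,0],[1,0,0,0.035,0],[1,0,0,0.045,0],[1,0,0,0.05,0],[1,0,0,0.05,0]]'
python3 -c "
from h import *
print(shift([.637,.177,.061]))
s=ctrl.get_state();p=ctrl.read_camera('wrist');cv2.imwrite('pics/w1.png',p['pixels'][:,:,::-1])"
```

```text
time: 3.03
eef_pos: [0.6369, 0.1765, 0.119]
tcp_rot: [0.988, 0.155, 0.0, 0.0]
contact_force: [-0.1, -1.1, 0.1]
opening: 0.001
finger_force: 0.0
time: 3.45
eef_pos: [0.6347, 0.1734, 0.0674]
tcp_rot: [0.988, 0.155, -0.002, -0.0]
contact_force: [-0.3, 0.6, 1.0]
opening: 0.0
finger_force: 0.0
[ 0.00332277 -0.00272733  0.00636883]
```

View pics/w1.png

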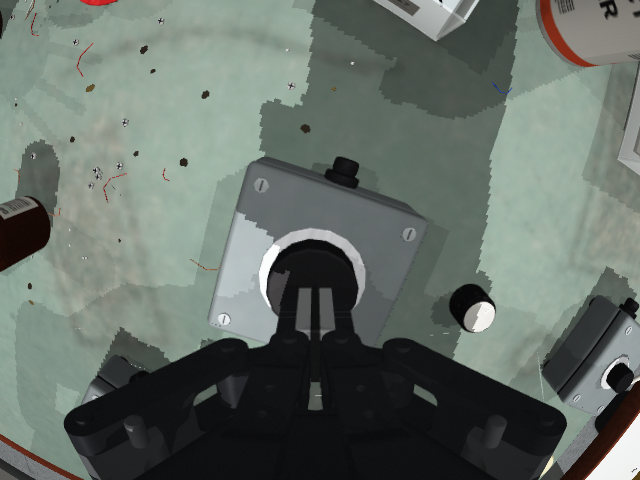

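The wrist view shows the shut fingertips at about (316,290), well inside the black cap, whose centre is near (314,280). Now I'll press.

```bash
python3 -m inch '[[1,0,0,0.003,0],[1,0,0,0.006,0],[1,0,0,0.008,0],[1,0,0,0.010,0],[1,0,0,0.012,0]]'; python3 -m inch '[[1,0,0,0.001,0],[1,0,0,0.002,0],[1,0,0,0.003,0],[1,0,0,0.003,0],[1,0,0,0.003,0]]'
```

```text
time: 3.92
eef_pos: [0.6365, 0.1744, 0.058]
tcp_rot: [0.988, 0.155, 0.0, 0.0]
contact_force: [-0.5, 0.3, 2.6]
opening: -0.002
finger_force: 1.2
time: 4.33
eef_pos: [0.6364, 0.1746, 0.0544]
tcp_rot: [0.988, 0.155, 0.0, 0.0]
contact_force: [0.1, -0.6, 2.0]
opening: 0.006
finger_force: 0.7
```

```bash
python3 -m inch '[[1,0,0,0.001,0],[1,0,0,0.002,0],[1,0,0,0.003,0],[1,0,0,0.004,0],[1,0,0,0.004,0]]'; python3 -m inch '[[1,0,0,0.0005,0],[1,0,0,0.001,0],[1,0,0,0.001,0]]'
```

```text
time: 4.75
eef_pos: [0.6364, 0.1746, 0.0506]
tcp_rot: [0.988, 0.155, 0.0, 0.0]
contact_force: [-0.0, -1.7, 4.6]
opening: 0.001
finger_force: 2.0
time: 5.0
eef_pos: [0.6365, 0.1746, 0.05]
tcp_rot: [0.988, 0.155, 0.0, 0.0]
contact_force: [-1.6, -2.1, 5.7]
opening: 0.003
finger_force: 2.8
```

```bash
python3 -m inch '[[1,0,0,0.0005,0],[1,0,0,0.0005,0]]';python3 -m inch '[[1,0,0,-0.005,0],[1,0,0,-0.02,0],[1,0,0,-0.04,0],[1,0,0,-0.04,0]]'
python3 -c "from h import *; print(shift([.470,.042,.085]))"
```

```text
time: 5.17
eef_pos: [0.6364, 0.1746, 0.0496]
tcp_rot: [0.988, 0.155, 0.0, 0.0]
contact_force: [-1.0, -1.4, 5.7]
opening: 0.001
finger_force: 3.2
time: 5.5
eef_pos: [0.6383, 0.1753, 0.0932]
tcp_rot: [0.988, 0.155, 0.003, -0.0]
contact_force: [1.8, -0.1, 1.9]
opening: -0.004
finger_force: 0.0
[-0.20113028  0.07522329  0.00693388]
```

```bash
python3 -m inch '[[1,-0.035,0.013,0,0],[1,-0.07,0.026,0,0],[1,-0.105,0.039,0,0],[1,-0.14,0.052,0,0],[1,-0.17,0.064,0,0]]';python3 -m inch '[[1,-0.020,0.007,0,0],[1,-0.03,0.01,0,0],[1,-0.03,0.01,0.01,0],[1,-0.03,0.01,0.014,0],[1,-0.03,0.01,0.014,0]]'
python3 - <<'E'
from h import *
print(shift([.470,.042,.061]))
p=ctrl.read_camera('wrist');cv2.imwrite('pics/w2.png',p['pixels'][:,:,::-1])
p=ctrl.read_camera('top');u=[int(v) for v in (291,177)]
d=p["depth"][171:184,285:298]; print(np.median(d), "main z", world(p,291,177)[0])
E
```

```text
time: 5.92
eef_pos: [0.4912, 0.061, 0.0878]
tcp_rot: [0.988, 0.155, -0.001, -0.0]
contact_force: [0.6, -0.6, -0.1]
opening: -0.0
finger_force: 0.0
time: 6.33
eef_pos: [0.4683, 0.0433, 0.0735]
tcp_rot: [0.988, 0.155, -0.001, -0.0]
contact_force: [-0.5, 0.0, 0.2]
opening: -0.002
finger_force: 0.0
[0.00119515 0.00179383 0.01249046]
1.0081607 main z [0.63960063 0.17713099 0.05002909]
```

View pics/w2.png

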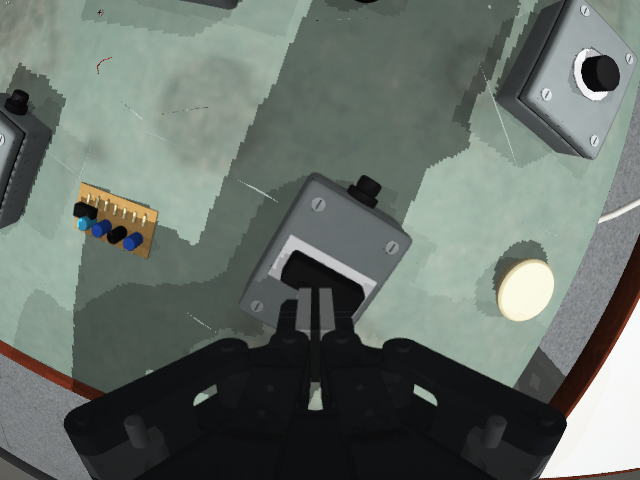

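The main cap now reads 50 mm, against 59 before, so it is in. The bar cap centre is near (322,283) with the fingertip at (316,290); I'll compute the offset at cap height.

```bash
python3 - <<'E'
from h import *
np.set_printoptions(precision=4,suppress=True)
s=ctrl.get_state();p=ctrl.read_camera('wrist');M=np.array(p["mount"]);f=p["fx"]
def tool(u,v,z):
    d=np.array([u-p["cx"],v-p["cy"]]);r=np.hypot(*d);t=r/f
    ray=M[:3,:3]@np.array([*(np.sin(t)*d/r),np.cos(t)]);o=M[:3,3]
    return o+ray*(z-o[2])/ray[2]
h=s["eef_pos"][2]-.061
for r in ctrl.tip_of("bar_top",p)[:2]: print(r, tool(*r["at"],h))
print(tool(322,283,h),tool(316,290,0))
# visible corners of the cap
m=(p["pixels"].max(2)<45)
E
```

```text
{'at': [321.9, 290.8], 'score': 0.87} [0.0006 0.0044 0.0134]
{'at': [550.7, 84.1], 'score': 0.37} [0.1028 0.1132 0.0134]
[0.0046 0.0044 0.0134] [0.0073 0.0016 0.    ]
```

```bash
python3 -m inch '[[1,0.002,0.003,0.003,0],[1,0.002,0.003,0.007,0],[1,0.002,0.003,0.010,0],[1,0.002,0.003,0.012,0],[1,0.002,0.003,0.014,0]]';python3 -m inch '[[1,0,0,0.0015,0],[1,0,0,0.003,0],[1,0,0,0.0045,0],[1,0,0,0.006,0],[1,0,0,0.006,0]]'; python3 -m inch '[[1,0,0,0.001,0],[1,0,0,0.002,0],[1,0,0,0.003,0],[1,0,0,0.0035,0],[1,0,0,0.0035,0]]'
```

```text
time: 6.95
eef_pos: [0.4711, 0.0406, 0.0603]
tcp_rot: [0.988, 0.155, -0.0, -0.0]
contact_force: [-0.1, 0.1, -0.7]
opening: 0.003
finger_force: 0.0
time: 7.37
eef_pos: [0.4712, 0.0406, 0.0546]
tcp_rot: [0.988, 0.155, 0.0, -0.0]
contact_force: [-1.2, -0.3, -0.7]
opening: 0.002
finger_force: 0.0
time: 7.78
eef_pos: [0.4714, 0.0406, 0.0513]
tcp_rot: [0.988, 0.155, 0.0, 0.0]
contact_force: [-0.9, -0.1, 1.0]
opening: 0.005
finger_force: 0.5
```

```bash
python3 - <<'E'
from h import *
for i in range(3):
    p=ctrl.read_camera('wrist');s=ctrl.get_state();print(s["contact_force"],s["finger_force"],s["eef_pos"])
cv2.imwrite('pics/w3.png',p['pixels'][:,:,::-1])
E
```

```text
[-0.77318813  0.31255061  1.71932985] 0.4920387268066406 [0.47138642 0.04055004 0.05125315]
[0.43845853 0.16118076 0.96054437] 0.41575477458536625 [0.47138643 0.04053774 0.05125198]
[-0.15920896  0.74029659 -0.02494687] 0.346593763679266 [0.47137899 0.04055253 0.05124712]
```

View pics/w3.png

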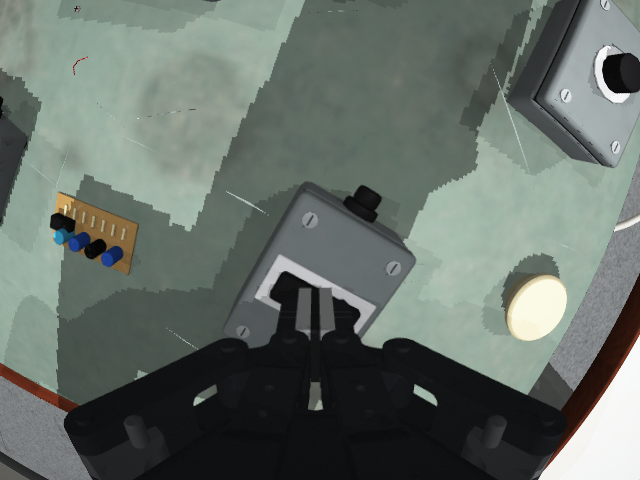

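The tip is on the cap near (316,290) and the cap looks nearly down. I'll keep going until the cushion force shows.

```bash
python3 -m inch '[[1,0,0,0.0005,0],[1,0,0,0.001,0],[1,0,0,0.001,0]]'; python3 -m inch '[[1,0,0,0.0005,0],[1,0,0,0.001,0],[1,0,0,0.001,0]]'
```

```text
time: 8.18
eef_pos: [0.4714, 0.0406, 0.0506]
tcp_rot: [0.988, 0.155, -0.0, 0.0]
contact_force: [-1.3, 0.1, 4.0]
opening: -0.002
finger_force: 2.0
time: 8.43
eef_pos: [0.4715, 0.0405, 0.0497]
tcp_rot: [0.988, 0.155, 0.0, 0.0]
contact_force: [-3.0, -0.3, 6.3]
opening: -0.001
finger_force: 3.0
```

```bash
python3 -m inch '[[1,0,0,-0.005,0],[1,0,0,-0.02,0],[1,0,0,-0.04,0],[1,0,0,-0.04,0],[1,0,0,-0.04,0]]'
python3 -c "from h import *; print(shift([.468,.277,.075]))"
```

```text
time: 8.85
eef_pos: [0.4722, 0.0404, 0.0901]
tcp_rot: [0.988, 0.155, 0.002, 0.0]
contact_force: [0.1, -0.3, -0.2]
opening: -0.001
finger_force: 0.0
[ 0.06849949 -0.22647532  0.01503382]
```

```bash
python3 -m inch '[[1,0.010,-0.034,0,0],[1,0.020,-0.068,0,0],[1,0.030,-0.102,0,0],[1,0.041,-0.136,0,0],[1,0.051,-0.17,0,0]]';python3 -m inch '[[1,0.010,-0.034,0,0],[1,0.017,-0.056,0,0],[1,0.017,-0.056,0.01,0],[1,0.017,-0.056,0.015,0],[1,0.017,-0.056,0.015,0]]'
python3 - <<'E'
from h import *
np.set_printoptions(precision=4,suppress=True)
print(shift([.468,.277,.061]))
p=ctrl.read_camera('top');print("bar",world(p,369.9,269.3)[0])
s=ctrl.get_state();p=ctrl.read_camera('wrist');M=np.array(p["mount"]);f=p["fx"];cv2.imwrite('pics/w4.png',p['pixels'][:,:,::-1])
def tool(u,v,z):
    d=np.array([u-p["cx"],v-p["cy"]]);r=np.hypot(*d);t=r/f
    ray=M[:3,:3]@np.array([*(np.sin(t)*d/r),np.cos(t)]);o=M[:3,3]
    return o+ray*(z-o[2])/ray[2]
for r in ctrl.tip_of("square_top",p)[:2]: print(r, tool(*r["at"],s["eef_pos"][2]-.061))
E
```

```text
time: 9.27
eef_pos: [0.4667, 0.2193, 0.0878]
tcp_rot: [0.988, 0.155, -0.001, 0.0]
contact_force: [1.1, -1.1, 0.3]
opening: -0.004
finger_force: 0.0
time: 9.68
eef_pos: [0.4646, 0.2753, 0.0712]
tcp_rot: [0.988, 0.155, -0.003, 0.001]
contact_force: [-0.6, -0.4, 0.6]
opening: -0.003
finger_force: 0.0
[ 0.0039 -0.0006  0.0101]
bar [0.4718 0.0417 0.0509]
{'at': [313.6, 285.7], 'score': 0.64} [0.0043 0.0006 0.011 ]
```

View pics/w4.png

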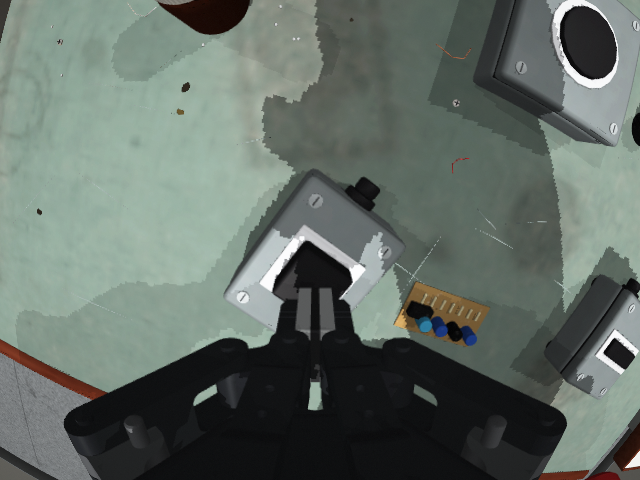

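The fingertip at (316,290) sits over the square cap, centred near (314,278). The bar and main caps look sunk. I'll press the square.

```bash
python3 -m inch '[[1,0.003,0,0.003,0],[1,0.003,0,0.007,0],[1,0.003,0,0.010,0],[1,0.003,0,0.012,0],[1,0.003,0,0.014,0]]';python3 -m inch '[[1,0,0,0.0015,0],[1,0,0,0.003,0],[1,0,0,0.0045,0],[1,0,0,0.006,0],[1,0,0,0.006,0]]'; python3 -m inch '[[1,0,0,0.001,0],[1,0,0,0.0015,0],[1,0,0,0.002,0],[1,0,0,0.002,0]]'
```

```text
time: 10.25
eef_pos: [0.4695, 0.2772, 0.06]
tcp_rot: [0.988, 0.155, -0.0, 0.0]
contact_force: [0.6, -0.5, 2.2]
opening: -0.001
finger_force: 1.1
time: 10.67
eef_pos: [0.4696, 0.2775, 0.0541]
tcp_rot: [0.988, 0.155, 0.0, -0.0]
contact_force: [-0.5, 0.9, 0.8]
opening: -0.001
finger_force: 0.0
time: 11.0
eef_pos: [0.4696, 0.2775, 0.0523]
tcp_rot: [0.988, 0.155, 0.0, -0.0]
contact_force: [0.2, -1.3, 2.1]
opening: -0.004
finger_force: 0.7
```

```bash
python3 -m inch '[[1,0,0,0.0005,0],[1,0,0,0.001,0],[1,0,0,0.0015,0],[1,0,0,0.0015,0]]'; python3 -m inch '[[1,0,0,0.0005,0],[1,0,0,0.001,0],[1,0,0,0.001,0]]'
```

```text
time: 11.33
eef_pos: [0.4697, 0.2775, 0.051]
tcp_rot: [0.988, 0.155, 0.0, -0.0]
contact_force: [-0.1, -0.4, 2.4]
opening: 0.003
finger_force: 1.5
time: 11.58
eef_pos: [0.4697, 0.2775, 0.0502]
tcp_rot: [0.988, 0.155, 0.0, -0.0]
contact_force: [-1.7, -1.1, 5.3]
opening: 0.002
finger_force: 2.5
```

```bash
python3 -m inch '[[1,0,0,0.0005,0],[1,0,0,0.0005,0],[1,0,0,0.0005,0]]'; python3 -m inch '[[1,0,0,-0.005,0],[1,0,0,-0.02,0],[1,0,0,-0.05,0],[1,0,0,-0.085,0],[1,0,0,-0.12,0]]'; python3 -m inch '[[1,0,0.035,0,0],[1,0,0.07,0,0],[1,0,0.1,0,0],[1,0,0.1,0,0],[1,0,0.1,0,0]]'
python3 - <<'E'
from h import *
np.set_printoptions(precision=4,suppress=True)
s=ctrl.get_state();print(s["eef_pos"],np.abs(s["dq"]).max())
for c in ("scene","top"):
    p=ctrl.read_camera(c);cv2.imwrite(f'pics/{c}2.png',p['pixels'][:,:,::-1])
    for n,a in dict(main=(.636,.176),bar=(.4715,.042),square=(.469,.277),small=(.6245,-.063)).items():
        Rm=np.array(p["rotation"]);Rm=Rm if Rm.shape==(3,3) else R.from_quat(Rm.ravel()).as_matrix()
        q=Rm.T@(np.array([*a,.061 if n=="small" else .051])-np.array(p["xyz"]));u=p["fx"]*q[0]/q[2]+p["cx"];v=p["fy"]*q[1]/q[2]+p["cy"]
        print(c,n,world(p,u,v)[0],(u,v))
E
```

```text
time: 11.83
eef_pos: [0.4697, 0.2775, 0.0498]
tcp_rot: [0.988, 0.155, 0.0, -0.0]
contact_force: [-1.8, -0.9, 6.6]
opening: 0.001
finger_force: 2.9
time: 12.25
eef_pos: [0.4686, 0.2771, 0.1692]
tcp_rot: [0.988, 0.155, -0.001, 0.0]
contact_force: [0.8, 0.6, 0.7]
opening: 0.004
finger_force: 0.0
time: 12.67
eef_pos: [0.5004, 0.1812, 0.1689]
tcp_rot: [0.988, 0.154, -0.0, -0.0]
contact_force: [0.4, 0.2, 0.8]
opening: 0.0
finger_force: 0.0
[0.5004 0.1812 0.1689] 0.03763805696104727
scene main [0.6355 0.1765 0.0517] (np.float64(269.0062254701527), np.float64(249.7858398427195))
scene bar [0.4713 0.0423 0.0513] (np.float64(373.1029083222744), np.float64(240.81988798749987))
scene square [0.4685 0.2776 0.0521] (np.float64(308.6923394835702), np.float64(320.6097872345996))
scene small [ 0.6244 -0.0629  0.0611] (np.float64(337.04629765925387), np.float64(185.9646978783984))
top main [0.5033 0.1639 0.4536] (np.float64(291.62103631699057), np.float64(178.75042161987628))
top bar [0.4717 0.0419 0.0498] (np.float64(369.7398462398956), np.float64(269.46752959572444))
top square [0.4008 0.2178 0.4892] (np.float64(232.9217309136284), np.float64(272.1092062390364))
top small [ 0.625  -0.0633  0.0595] (np.float64(427.12022102203196), np.float64(182.14577321721552))
```

View pics/scene2.png

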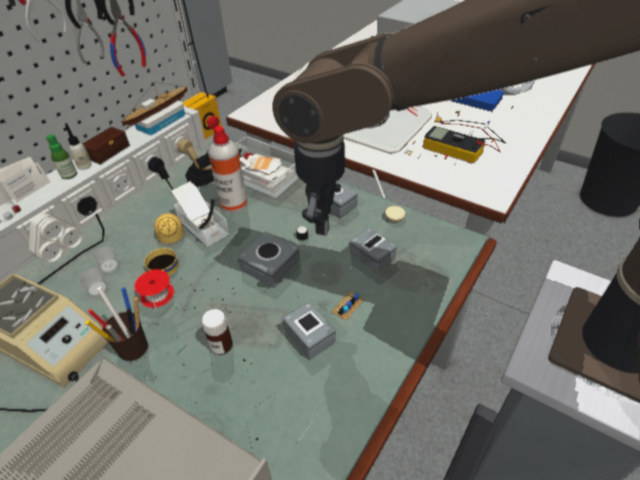

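The scene picture shows main (269,250), bar (373,241) and square (309,321) sunk to about 51–52 mm. The small button is still up at 61 mm, and nothing else has moved.

```bash
python3 -c "from plant import ctrl; print(ctrl.sign_off())"
```

```text
the job is handed in; nothing more can be done
None
```

I pressed the big round, bar and square buttons fully in, in that order. The small round button is still up, nothing else on the bench appeared moved, and the job was handed in at about 13 s; no verdict came back.

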